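Clamp a resin specimen block for imaging

TASK

With the fingertips, push the clear specimen block along its channel until it is fully home against the end stop, then push the clamp's black-handled lever over towards the block, past its dead point, until it snaps into lock with the rubber foot holding the block. Only push: nothing is to be lifted, and the jar, the loupe and the card tray stay where they are.

Things in the scene. Friction and masses are not known exactly. Their poses are not given: they have to be found in the camera images.
- fixture: Fixed fixture: dark steel plate 220 (x) x 110 (y) x 12 mm, origin at the centre of its underside on the table, z up. Its x axis runs along the slide channel towards end stop and clamp, all centred on y = 0. Two aluminium rails form the channel: 62 mm apart inside, x -105 to +35 mm, tops 22 mm above the table.
- stop_face (a point): Top middle of the end stop's face that the block must meet: fixture x = +35 mm, 32 mm above the table. The stop is an aluminium bar 70 mm wide, 12 mm thick. Behind it a steel bracket (fixture x 53 to 79 mm, 40 mm wide, top 70 mm above the table) carries the clamp.
- block: Loose clear resin block with a beetle inside and a white base, 70 (x) x 56 (y) x 28 mm high, about 130 g, flat in the channel (top 40 mm above the table). Origin: centre of its underside; its x axis lies along the fixture's within 0.03 rad. It starts 30 to 55 mm short of the stop; fully home, its origin is at fixture x = 0. Slides with under 2 N.
- lever (a joint): Lever angle, rad, about a level axis along fixture y. 0: open, leaning 0.60 from vertical away from the block (to fixture +x). Grows as the lever goes up and over towards the block: upright at 0.60, dead point 0.65, locked at its stop 1.10. A spring resists up to the dead point (7 N at the tip at first, then ever less), and past it throws the lever into lock and holds it there.
- lever_tip (a point): Free end of the lever, 105 mm from the pivot; open, it is at fixture x = +124 mm, 151 mm above the table. The last 65 mm of the lever is a black grip 24 mm wide (fixture y), 15 mm thick. Nothing stands behind it on the fixture's +x side, from where it is pushed. Locked, it leans 0.50 rad over the block.
- pivot (a point): Fixed pivot of the lever and of the clamp arm, at fixture x = +65 mm, y = 0, 64 mm above the table. The arm, a steel bar 68 mm long, stands nearly upright while the lever is open (top about 135 mm above the table) and is swung down over the block by the lever.
- foot: Rubber foot, 18 mm across, on a sprung spindle near the end of the clamp arm; origin at the arm's pivot, not at the foot. With the lever locked it stands at fixture x about +10 mm and presses on the top of the block that is home with about 3 N.
- jar: Closed specimen jar, 52 mm diameter, 75 mm high, upright; origin at the centre of its underside. Bystander, to be left where it stands.
- loupe: Black loupe (stand magnifier), 42 mm diameter, 42 mm high, upright; origin at the centre of its underside. Bystander, to be left where it stands.
- card_tray: Small open white card tray with a beetle in it, 52 x 45 x 24 mm high; origin at the centre of its underside. Bystander, to be left where it stands.
Mind the look-alikes: they are no part of the job. Leave any red or turquoise look-alike of the block alone.

How it is judged:
On the way, in this order (a step that is already met when the one before it is completed fails the run):
1. the block is fully home against the end stop while the lever is still open (x of block in the frame of fixture between -0.003 and 0.004 m and z of block in the frame of fixture below 0.015 m and angle between block's own z axis and vertical below 0.05 rad and value of joint lever below 0.3 rad), for 0.2 s.
2. the lever is in lock with the block home under the foot (x of block in the frame of fixture between -0.003 and 0.004 m and value of joint lever above 1.03 rad and contact force between foot and block above 1 N), for 0.2 s.
At the end, for the whole second after the job is handed in: The block lies flat in the channel, within 3 mm of the end stop, and at rest; the lever is locked (joint above 1.03 rad) and still, and the rubber foot presses on the block with more than 1 N (all of step 2 and z of block in the frame of fixture below 0.015 m and angle between block's own z axis and vertical below 0.05 rad and velocity of joint lever between -0.05 and 0.05 rad/s and linear speed of block below 0.01 m/s); the robot touches nothing.
It fails at once if the block is lifted (more than 10 mm) or tipped (more than 0.25 rad) (height (world z) of block above 0.022 m or angle between block's own z axis and vertical above 0.25 rad).
It fails at once if a bystander is moved more than 10 mm or tipped (distance of any of jar, loupe, card_tray from where it was at the start of the episode above 0.01 m or angle between any of jar, loupe, card_tray's own z axis and vertical above 0.3 rad).
It also fails if it takes over 43 s, if anything falls off the work surface, if the arm or the gripper's body presses on something with over 40 N, if the wrist force passes 120 N, or if a joint passes its speed limit or range.

ROBOT

A 7-joint arm with a two-finger parallel gripper is mounted at the origin on the work surface. World frame = base frame: x ahead of the robot, y to its left, z up, the work surface at z = 0. Lengths are in m, angles in rad, forces in N, time in s.
With the tool pointing down it reaches from about 0.425 to 0.875 m from the base axis. Payload 4.7 kg.
Tool frame: the origin (TCP) lies at the very end of the fingers, on their centre line; the grasp point (between the pads) lies 19 mm behind it (arm.grip_point_offset is the distance from the TCP to the grasp point, in m); x points along the fingers, z is the direction in which the jaws open and shut, and the axes are right-handed (so a half turn about x gives the same grasp; the last joint's range is limited). The gripper opens to 87 mm and grips with 3 to 60 N. Pads are 19 mm wide; open, the fingers measure 117 mm over their backs; the gripper's body (75 mm by 190 mm) begins 51 mm behind the grasp point.
Start: joints at [-1.166, 0.321, -0.07, 1.45, 0.023, 1.371, -0.057], TCP at [0.248, 0.601, 0.223] pointing down, gripper open.
Joint ranges: [-2.86, 2.86], [-0.3, 2.09], [-1.38, 1.24], [0.06, 2.45], [-1.56, 4.7], [0.09, 2.05], [-2.69, 2.69]. Speed limits (rad/s): [2.57, 2.57, 3.14, 3.14, 3.14, 3.14, 3.14].

INTERFACE

Orientations are given as [roll, pitch, yaw] about the fixed x, y, z axes, in that order (R = Rz(yaw) Ry(pitch) Rx(roll)).
In Python, from cell import arm, cams gives the robot as it stands. The module is installed in compiled form; this text tells all that it offers.
- The arm moves only by the tool drive_tool, never from a script. Its argument "plan" is a list that holds one entry, the list of rows, each a list of 7 numbers: the shift along the world's x, y, z in units of 30 mm (1.0 is 30 mm), then the turn, a rotation vector about the world's x, y, z in degrees, then the opening, from 0 (shut) to 1 (fully open). In form: [[[x, y, z, wx, wy, wz, hand], ...]]. A call has 1 to 12 rows; each row shifts and turns the commanded pose from where the row before left it; what a row does not reach is not made up. A row lasts 1/10 s, in which the tool goes at most 50 mm and 8.59 degrees, less where a joint would pass 70% of its speed; a pose out of reach is approached as far as the arm can. A call is refused whole if a number of a shift passes 1 or a number of a turn 8.59, either way. A call with a gripper value outside its range is refused whole. The fingers move at their own pace and stop on an object; the grip force is fixed at half the most. Time passes only in rows, so rows that do not move let the fingers close. It gives the time, the measured TCP pose, the force and the opening at its end, in the units of the state.
- arm.state(): the state, without advancing time (a new reading comes with each control period).
- cams.read_camera(name): name is "side" or "top" or "wrist"; returns a dict with "color" (480x640x3 uint8, red, green, blue), "fov_y" (degrees; the focal length in pixels is half the picture's height over the tangent of half this angle, whatever the lens; pixels are square), "cx", "cy" (the principal point, pixels), "k1" (the pictures are not rectified: a ray, as slopes to the right and down, at radius r is drawn at 1 + k1 r^2 times it, then the intrinsics apply), "R" (3x3) and "t" (3): a world point X has camera coordinates R X + t; the wrist camera has in their place "T_tool_cam" (4x4, takes a point from camera to tool coordinates, whose origin is the TCP and whose axes are the tool frame's). Camera axes: x right, y down, z forward; pixel columns grow to the right and rows downward; lengths in m; the calibration is good to about 2 mm. A picture is of the moment at which its call begins: read the wrist's pose just before it. There is no depth.
- arm.finish_job(): hands the job in, once; it reports no verdict.
The state is a dict: "time_s": time; "joints": joint angles; "qd": joint speeds; "joint_torque": joint torques, N m; "tcp_pos": TCP position; "orientation": TCP orientation; "contact_force": force on the tool from outside, world axes, zero at the start; "torque": the same for the moment, N m; "grip_width": finger opening in m.
Only numpy, scipy, OpenCV 4.12 (cv2) and the standard library are available. Lean on these libraries where they do the work, as an engineer would, in place of code of your own. Each camera call takes 0.05 s, during which the arm holds its last target.

## Working session

There is one attempt and no reset: what is moved stays moved. The work goes in short steps, Python scripts to look and compute and a tool call to move; the robot and the scene stay as the last step left them, time stands still between calls to the robot, and variables do not carry over. Pictures are saved under pics/ and viewed, and the job is handed in when it is done.

Besides the shell and the picture viewer there is one more tool, called after "Request:" by a JSON object that holds its "op" and its "data". drive_tool: Moves the arm, as the interface text tells. Its arguments: {"type":"object","properties":{"plan":{"type":"array","items":{"type":"array","items":{"type":"array","items":{"type":"number"}}}}},"required":["plan"]}

```bash
mkdir -p pics
python3 - <<'E'
from cell import arm,cams
import cv2
print(arm.state())
for n in ["side","top","wrist"]:
    c=cams.read_camera(n)
    cv2.imwrite(f"pics/{n}0.png",c["color"][:,:,::-1])
    print(n,{k:v for k,v in c.items() if k!="color"})
E
```

```text
{'time_s': 0.0, 'joints': array([-1.16588179,  0.32183   , -0.07007019,  1.45170508,  0.02262186,
        1.3707529 , -0.05688669]), 'qd': array([ 0.00055396,  0.00169786, -0.00024539, -0.00079746, -0.00115878,
       -0.00102207, -0.00135151]), 'joint_torque': array([-2.06433656e-04, -4.91289282e+01, -4.04192526e-01, -3.12523091e+01,
       -6.39458187e-02,  4.37100639e-02,  1.68855240e-04]), 'tcp_pos': array([0.24746325, 0.60045334, 0.22144174]), 'orientation': array([-3.07688205,  1.56888768, -1.89686513]), 'contact_force': array([-1.06788959,  0.18654584, -0.09378568]), 'torque': array([-0.01196822,  0.03978191,  0.00926037]), 'grip_width': 0.08724891753629803}
side {'fov_y': 51.55510588367731, 'cx': 323.90887491847667, 'cy': 239.182503667946, 'k1': -0.010942210177995853, 'R': array([[ 0.70732708, -0.70679218, -0.01154187],
       [-0.3808329 , -0.3672639 , -0.84857736],
       [ 0.59552893,  0.60461727, -0.52894542]]), 't': array([-0.32566153,  0.33089223,  0.59757787])}
top {'fov_y': 53.674858289483645, 'cx': 317.41694323856075, 'cy': 238.2974932685945, 'k1': -0.05034839910286854, 'R': array([[ 0.0229423 , -0.9996176 ,  0.01543739],
       [-0.98528991, -0.02522368, -0.16901939],
       [ 0.16934414, -0.01133262, -0.98549182]]), 't': array([0.01569632, 0.55218628, 0.93620316])}
wrist {'fov_y': 68.63278614212078, 'cx': 322.17133276622604, 'cy': 245.23388751290128, 'k1': -0.026861536577700046, 'T_tool_cam': array([[-2.13908680e-04, -2.54675069e-01,  9.67026661e-01,
        -1.63506294e-01],
       [ 5.12919690e-04, -9.67026584e-01, -2.54674935e-01,
         7.05306501e-02],
       [ 9.99999846e-01,  4.41529836e-04,  3.37483238e-04,
        -6.90213968e-05],
       [ 0.00000000e+00,  0.00000000e+00,  0.00000000e+00,
         1.00000000e+00]])}
```

View pics/side0.png

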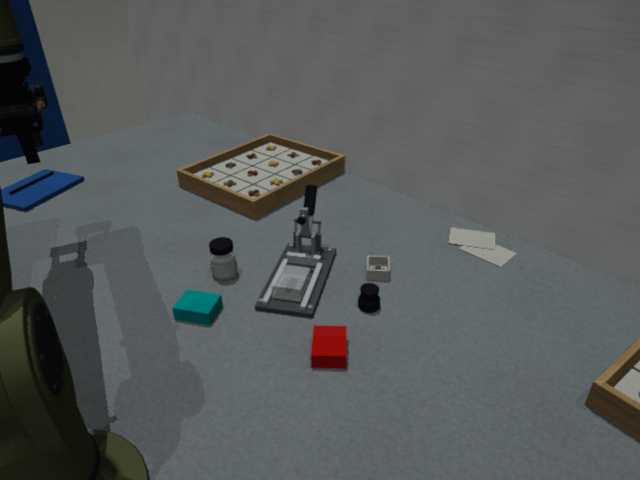

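View pics/top0.png

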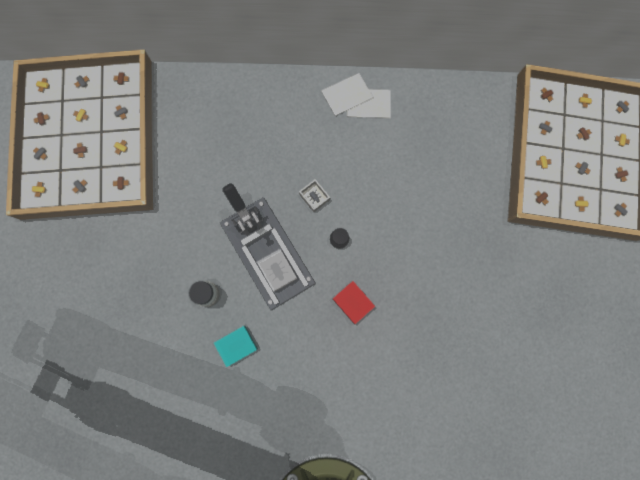

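The top view shows the fixture at about (268,253), lever grip at (234,197), jar at (203,293), tray at (315,195) and loupe at (340,238). Next, enlarged crops to read the corners.

Run:
```python
import cv2
a=cv2.imread("pics/top0.png")[170:320,210:330]
cv2.imwrite("pics/topc.png",cv2.resize(a,None,fx=4,fy=4,interpolation=cv2.INTER_CUBIC))
a=cv2.imread("pics/side0.png")[175:325,240:400]
cv2.imwrite("pics/sidec.png",cv2.resize(a,None,fx=4,fy=4,interpolation=cv2.INTER_CUBIC))
```

```text
(no output)
```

View pics/topc.png

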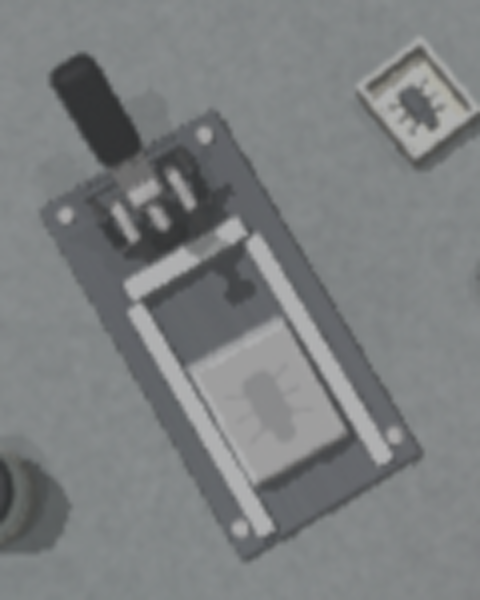

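View pics/sidec.png

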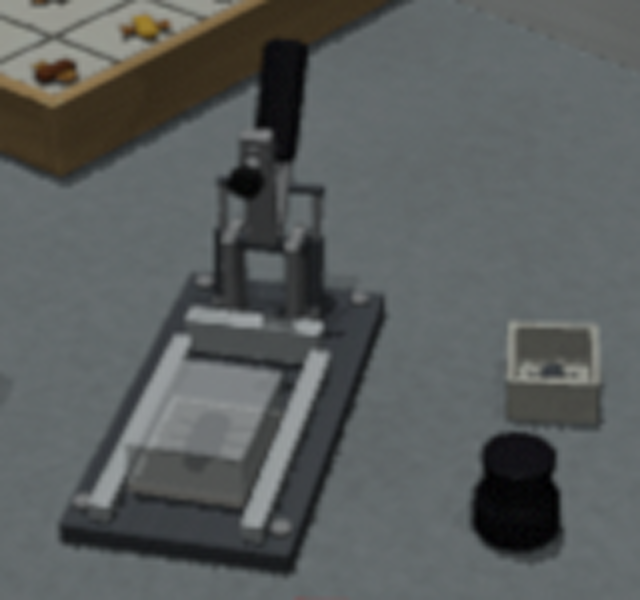

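```bash
cat > h.py <<'E'
import numpy as np, cv2
from cell import arm,cams
from scipy.spatial.transform import Rotation as Rn
def K(c):
    f=240/np.tan(np.radians(c["fov_y"]/2)); return np.array([[f,0,c["cx"]],[0,f,c["cy"]],[0,0,1]])
def ext(c):
    if "R" in c: return c["R"],c["t"]
    s=c["st"]; T=np.eye(4);T[:3,:3]=Rn.from_euler('xyz',s["orientation"]).as_matrix();T[:3,3]=s["tcp_pos"]
    M=np.linalg.inv(T@c["T_tool_cam"]); return M[:3,:3],M[:3,3]
def proj(c,P):
    R,t=ext(c)
    return cv2.projectPoints(np.atleast_2d(P).astype(float),cv2.Rodrigues(R)[0],t,K(c),np.array([c["k1"],0,0,0.]))[0][:,0]
def ray(c,px,z):
    R,t=ext(c)
    u=cv2.undistortPoints(np.array([[px]],float),K(c),np.array([c["k1"],0,0,0.]))[0,0]
    d=R.T@np.array([u[0],u[1],1]); o=-R.T@t
    return o+d*(z-o[2])/d[2]
def fx(F,p):
    x,y,a=F; p=np.atleast_2d(p); ca,sa=np.cos(a),np.sin(a)
    return np.c_[x+ca*p[:,0]-sa*p[:,1],y+sa*p[:,0]+ca*p[:,1],p[:,2]]
def unfx(F,P):
    x,y,a=F; d=np.atleast_2d(P)-[x,y,0]; ca,sa=np.cos(a),np.sin(a)
    return np.c_[ca*d[:,0]+sa*d[:,1],-sa*d[:,0]+ca*d[:,1],d[:,2]]
def up(p,o,s=4): return (np.array(p,float)+.5)/s-.5+np.array(o)
E
python3 - <<'E'
from h import *
from scipy.optimize import least_squares
ct=cams.read_camera("top");cs=cams.read_camera("side")
pt=up([(42,212),(217,112),(422,455),(248,560)],(210,170))
ps=up([(190,278),(383,297),(295,556),(62,530)],(240,175))
P=np.array([[110,55,12],[110,-55,12],[-110,-55,12],[-110,55,12]])/1e3
for nm,sel in [("top",[1,0]),("side",[0,1]),("both",[1,1])]:
    f=lambda F:np.r_[(proj(ct,fx(F,P))-pt).ravel()*sel[0],(proj(cs,fx(F,P))-ps).ravel()*sel[1]]
    r=least_squares(f,[.55,.1,.5]);print(nm,r.x,np.abs(r.fun).max().round(2))
F=r.x
if 1:
    b=up([(188,368),(283,318),(350,437),(258,487)],(210,170))
    print("block top",[unfx(F,ray(ct,p,.04))[0].round(4) for p in b])
    g=up([(52,80),(90,58)],(210,170)); print("tip",proj(ct,fx(F,[[.124,0,.151]])),g)
    for p,n in [((203,293),"jar")]: print(n,unfx(F,ray(ct,p,.075)),ray(ct,p,.075))
    for p,n in [((340,237),"loupe")]: print(n,unfx(F,ray(ct,p,.042)))
    print("tray",unfx(F,ray(ct,(315,195),.024)))
for p in [(.124,0,.151),(-.14,0,.03),(0.16,0,.13)]: print(fx(F,[p]), np.linalg.norm(fx(F,[p])[0,:2]))
E
```

```text
top [0.52400846 0.13475949 0.56804036] 0.99
side [0.52455061 0.1346172  0.58395964] 0.89
both [0.52431334 0.13459987 0.57606901] 1.32
block top [array([-0.0095,  0.0288,  0.04  ]), array([-0.0128, -0.0265,  0.04  ]), array([-0.0838, -0.024 ,  0.04  ]), array([-0.081 ,  0.0294,  0.04  ])]
tip [[227.38081209 186.54925893]] [[222.625 189.625]
 [232.125 184.125]]
jar [[-0.01350835  0.1494828   0.075     ]] [0.4315571  0.25259928 0.075     ]
loupe [[-0.05618927 -0.14546687  0.042     ]]
tray [[ 0.05191058 -0.15104791  0.024     ]]
[[0.62830104 0.20214658 0.151     ]] 0.6600192673538167
[[0.40690788 0.05833744 0.03      ]] 0.4110684569375688
[[0.65849101 0.22175692 0.13      ]] 0.6948284288908902
```

Run:
```python
from h import *
s=arm.state(); R=Rn.from_euler('xyz',s["orientation"]).as_matrix(); print(R.round(3))
F=(.5243,.1346,.576); a=F[2]
for sg in (1,-1):
    z=sg*np.array([-np.sin(a),np.cos(a),0]); x=np.array([0,0,-1.]); y=np.cross(z,x)
    T=np.c_[x,y,z]; print(sg,np.degrees(Rn.from_matrix(T@R.T).as_rotvec()).round(2),T.round(3)[:,1])
for p in [(-.107,0,.12),(-.107,0,.024),(-.045,0,.024),(.165,0,.24),(.165,0,.135),(.07,0,.135)]: print(p,fx(F,[p]).round(4))
```

```text
[[-0.    -0.925  0.381]
 [-0.001  0.381  0.925]
 [-1.    -0.    -0.001]]
1 [5.000e-02 1.000e-02 5.539e+01] [-0.839 -0.545 -0.   ]
-1 [ 1.0000e-02 -6.0000e-02 -1.2461e+02] [0.839 0.545 0.   ]
(-0.107, 0, 0.12) [[0.4346 0.0763 0.12  ]]
(-0.107, 0, 0.024) [[0.4346 0.0763 0.024 ]]
(-0.045, 0, 0.024) [[0.4866 0.1101 0.024 ]]
(0.165, 0, 0.24) [[0.6627 0.2245 0.24  ]]
(0.165, 0, 0.135) [[0.6627 0.2245 0.135 ]]
(0.07, 0, 0.135) [[0.583  0.1727 0.135 ]]
```

Request:
{"op": "drive_tool", "data": {"plan": [[[0.26, -0.728, 0, 0, 0, 2.308, 0], [0.26, -0.728, 0, 0, 0, 2.308, 0], [0.26, -0.728, 0, 0, 0, 2.308, 0], [0.26, -0.728, 0, 0, 0, 2.308, 0], [0.26, -0.728, 0, 0, 0, 2.308, 0], [0.26, -0.728, 0, 0, 0, 2.308, 0], [0.26, -0.728, 0, 0, 0, 2.308, 0], [0.26, -0.728, 0, 0, 0, 2.308, 0], [0.26, -0.728, 0, 0, 0, 2.308, 0], [0.26, -0.728, 0, 0, 0, 2.308, 0], [0.26, -0.728, 0, 0, 0, 2.308, 0], [0.26, -0.728, 0, 0, 0, 2.308, 0]]]}}

```text
time_s: 1.45
tcp_pos: [0.3414, 0.3379, 0.2226]
orientation: [-0.503, 1.571, 1.162]
contact_force: [-0.4, 0.4, -0.7]
grip_width: 0.0026
```

Request:
{"op": "drive_tool", "data": {"plan": [[[0.26, -0.728, 0, 0, 0, 2.308, 0], [0.26, -0.728, 0, 0, 0, 2.308, 0], [0.26, -0.728, 0, 0, 0, 2.308, 0], [0.26, -0.728, 0, 0, 0, 2.308, 0], [0.26, -0.728, 0, 0, 0, 2.308, 0], [0.26, -0.728, 0, 0, 0, 2.308, 0], [0.26, -0.728, 0, 0, 0, 2.308, 0], [0.26, -0.728, 0, 0, 0, 2.308, 0], [0.26, -0.728, 0, 0, 0, 2.308, 0], [0.26, -0.728, 0, 0, 0, 2.308, 0], [0.26, -0.728, 0, 0, 0, 2.308, 0], [0.26, -0.728, 0, 0, 0, 2.308, 0]]]}}

```text
time_s: 2.65
tcp_pos: [0.435, 0.0759, 0.2227]
orientation: [-1.077, 1.57, 1.072]
contact_force: [0.2, 0.3, 0.4]
grip_width: 0.0002
```

Request:
{"op": "drive_tool", "data": {"plan": [[[0, 0, 0, 0, 0, 0, 0], [0, 0, 0, 0, 0, 0, 0], [0, 0, 0, 0, 0, 0, 0]]]}}

```text
time_s: 2.95
tcp_pos: [0.4345, 0.0778, 0.2225]
orientation: [-0.124, 1.57, 2.024]
contact_force: [0.6, 0.4, 0.0]
grip_width: 0.0005
```

Run:
```python
from h import *
s=arm.state(); c=cams.read_camera("wrist"); c["st"]=s
im=c["color"][:,:,::-1].copy(); cv2.imwrite("pics/w1.png",im)
t=cams.read_camera("top"); cv2.imwrite("pics/t1.png",t["color"][:,:,::-1])
F=(.5243,.1346,.576)
P=np.array([[110,55,12],[110,-55,12],[-110,-55,12],[-110,55,12],[35,31,22],[35,-31,22],[-105,31,22],[-105,-31,22]])/1e3
print(s["tcp_pos"],unfx(F,s["tcp_pos"]));print(proj(c,fx(F,P)).round(0))
```

```text
[0.43448271 0.07784455 0.22253463] [[-0.1062383   0.00132327  0.22253463]]
[[364. 391.]
 [276. 391.]
 [269. 216.]
 [371. 216.]
 [347. 342.]
 [293. 342.]
 [349. 223.]
 [290. 223.]]
```

View pics/w1.png

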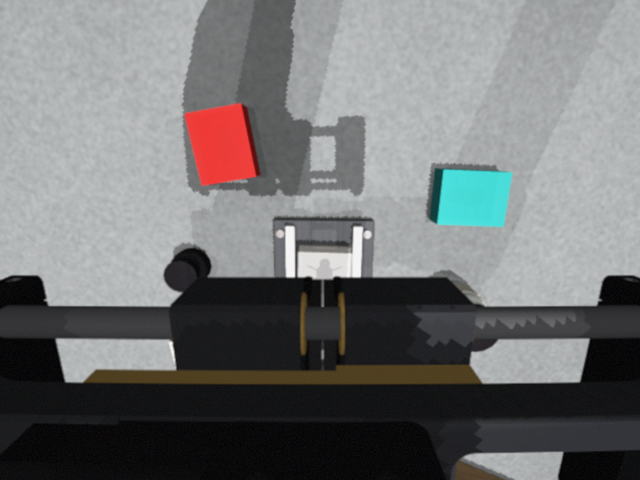

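Wrist view: the plate's rear edge is at row 217 (columns 274–373), centred on the fingers at column 323; the block lies between the rails, ahead of the fingers. Going down behind it.

Request:
{"op": "drive_tool", "data": {"plan": [[[0, -0.03, -0.8, 0, 0, 0, 0], [0, 0, -0.8, 0, 0, 0, 0], [0, 0, -0.8, 0, 0, 0, 0], [0, 0, -0.8, 0, 0, 0, 0], [0, 0, -0.8, 0, 0, 0, 0], [0, 0, -0.8, 0, 0, 0, 0], [0, 0, -0.8, 0, 0, 0, 0], [0, 0, -0.5, 0, 0, 0, 0], [0, 0, -0.4, 0, 0, 0, 0], [0, 0, 0, 0, 0, 0, 0], [0, 0, 0, 0, 0, 0, 0]]]}}

```text
time_s: 4.15
tcp_pos: [0.4351, 0.0763, 0.0279]
orientation: [-1.894, 1.57, 0.253]
contact_force: [-0.2, -0.1, -0.3]
grip_width: 0.0006
```

Run:
```python
from h import *
for n in ["top","side"]:
    t=cams.read_camera(n)["color"][:,:,::-1]
    o=(210,170) if n=="top" else (230,190)
    cv2.imwrite(f"pics/{n}2.png",cv2.resize(t[o[1]:o[1]+150,o[0]:o[0]+130],None,fx=4,fy=4,interpolation=cv2.INTER_CUBIC))
s=arm.state();F=(.5243,.1346,.576);print(unfx(F,s["tcp_pos"]),s["contact_force"])
```

```text
[[-0.10608657 -0.0005911   0.02846688]] [ 0.3444143   0.26198877 -0.37365399]
```

View pics/side2.png

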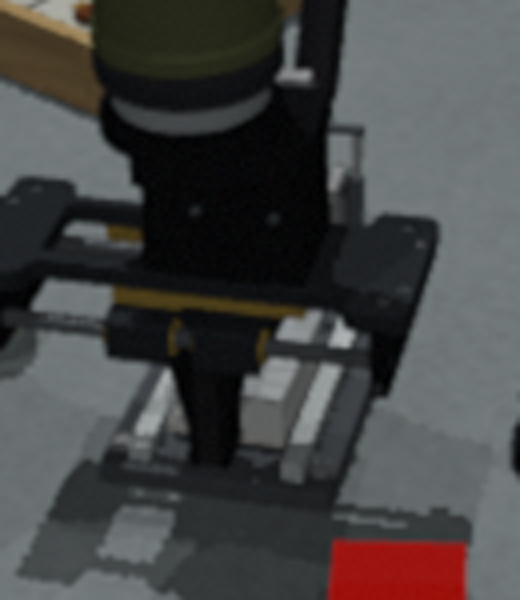

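View pics/top2.png

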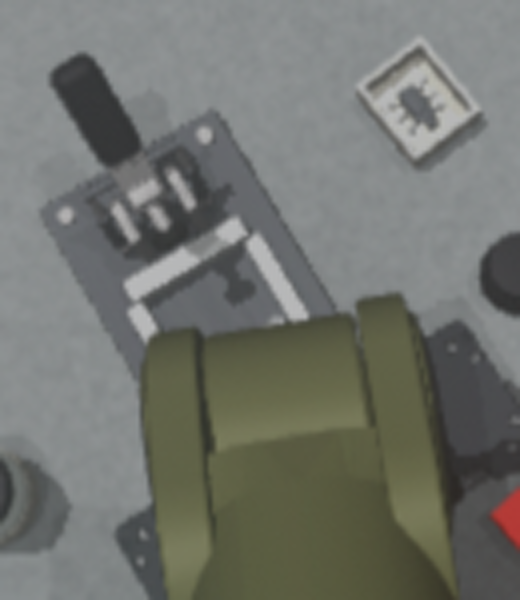

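The fingers stand in the channel behind the block, clear of the rails. Pushing.

Request:
{"op": "drive_tool", "data": {"plan": [[[0.168, 0.109, 0, 0, 0, 0, 0], [0.168, 0.109, 0, 0, 0, 0, 0], [0.168, 0.109, 0, 0, 0, 0, 0], [0.168, 0.109, 0, 0, 0, 0, 0], [0.168, 0.109, 0, 0, 0, 0, 0], [0.168, 0.109, 0, 0, 0, 0, 0], [0.168, 0.109, 0, 0, 0, 0, 0], [0.168, 0.109, 0, 0, 0, 0, 0], [0, 0, 0, 0, 0, 0, 0], [0, 0, 0, 0, 0, 0, 0]]]}}

```text
time_s: 5.25
tcp_pos: [0.4756, 0.1024, 0.0276]
orientation: [-1.811, 1.57, 0.336]
contact_force: [0.4, -0.1, 1.4]
grip_width: 0.0006
```

Request:
{"op": "drive_tool", "data": {"plan": [[[0.056, 0.036, 0, 0, 0, 0, 0], [0.056, 0.036, 0, 0, 0, 0, 0], [0.056, 0.036, 0, 0, 0, 0, 0], [0.056, 0.036, 0, 0, 0, 0, 0], [0, 0, 0, 0, 0, 0, 0]]]}}

```text
time_s: 5.75
tcp_pos: [0.4823, 0.1067, 0.0276]
orientation: [-1.682, 1.57, 0.465]
contact_force: [-0.1, -0.7, -0.2]
grip_width: 0.0002
```

Request:
{"op": "drive_tool", "data": {"plan": [[[0.056, 0.036, 0, 0, 0, 0, 0], [0.056, 0.036, 0, 0, 0, 0, 0], [0, 0, 0, 0, 0, 0, 0]]]}}

```text
time_s: 6.05
tcp_pos: [0.4858, 0.109, 0.0276]
orientation: [-1.742, 1.57, 0.405]
contact_force: [0.5, 0.1, -0.5]
grip_width: 0.0002
```

Request:
{"op": "drive_tool", "data": {"plan": [[[0.056, 0.036, 0, 0, 0, 0, 0], [0, 0, 0, 0, 0, 0, 0]]]}}

```text
time_s: 6.25
tcp_pos: [0.4872, 0.1099, 0.0276]
orientation: [-1.634, 1.57, 0.513]
contact_force: [-0.9, -0.3, -0.6]
grip_width: 0.0006
```

Run:
```python
from h import *
for n in ["top","side"]:
    t=cams.read_camera(n)["color"][:,:,::-1]
    o=(210,170) if n=="top" else (230,190)
    cv2.imwrite(f"pics/{n}3.png",cv2.resize(t[o[1]:o[1]+150,o[0]:o[0]+130],None,fx=4,fy=4,interpolation=cv2.INTER_CUBIC))
s=arm.state();F=(.5243,.1346,.576);print(unfx(F,s["tcp_pos"]),s["contact_force"])
```

```text
[[-0.04461419 -0.00052656  0.02761007]] [0.49554815 0.15882335 0.2725152 ]
```

View pics/top3.png

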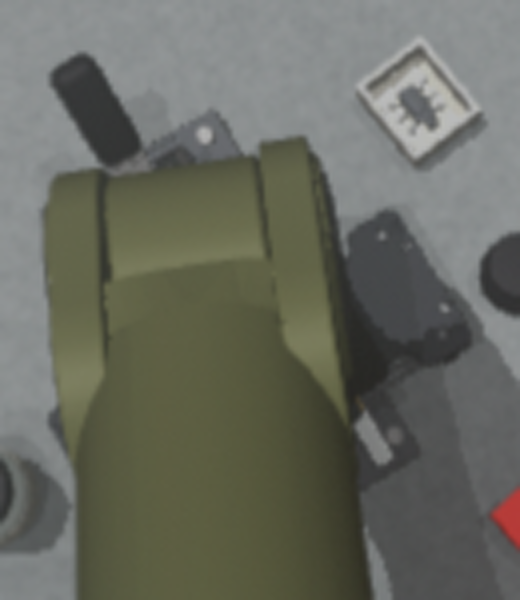

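View pics/side3.png

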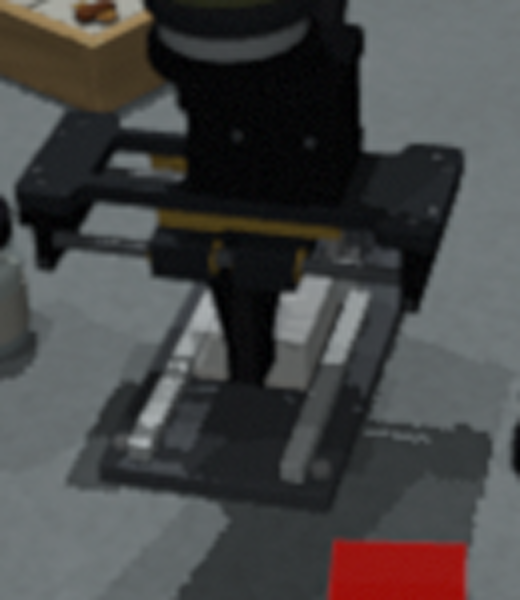

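The block is moving ahead of the fingers, with no stop force yet. Continuing in 1–2 mm steps.

Request:
{"op": "drive_tool", "data": {"plan": [[[0.042, 0.027, 0, 0, 0, 0, 0], [0, 0, 0, 0, 0, 0, 0]]]}}

```text
time_s: 6.55
tcp_pos: [0.4882, 0.1105, 0.0276]
orientation: [-0.718, 1.571, 1.429]
contact_force: [-1.3, -1.1, 0.8]
grip_width: 0.0004
```

Request:
{"op": "drive_tool", "data": {"plan": [[[0.042, 0.027, 0, 0, 0, 0, 0], [0, 0, 0, 0, 0, 0, 0]]]}}

```text
time_s: 6.75
tcp_pos: [0.4891, 0.1111, 0.0275]
orientation: [1.285, 1.57, -2.851]
contact_force: [-1.7, -1.1, 1.6]
grip_width: 0.0004
```

Request:
{"op": "drive_tool", "data": {"plan": [[[0.042, 0.027, 0, 0, 0, 0, 0], [0, 0, 0, 0, 0, 0, 0]]]}}

```text
time_s: 6.95
tcp_pos: [0.4892, 0.1111, 0.0274]
orientation: [1.338, 1.567, -2.799]
contact_force: [-5.4, -3.3, 5.7]
grip_width: 0.0005
```

Request:
{"op": "drive_tool", "data": {"plan": [[[0.042, 0.027, 0, 0, 0, 0, 0], [0, 0, 0, 0, 0, 0, 0], [0, 0, 0, 0, 0, 0, 0]]]}}

```text
time_s: 7.25
tcp_pos: [0.4892, 0.1112, 0.0272]
orientation: [1.339, 1.564, -2.798]
contact_force: [-8.9, -5.2, 9.1]
grip_width: 0.0004
```

Request:
{"op": "drive_tool", "data": {"plan": [[[-0.1, -0.065, 0, 0, 0, 0, 0], [-0.168, -0.109, 0, 0, 0, 0, 0], [-0.168, -0.109, 0, 0, 0, 0, 0], [-0.168, -0.109, 0, 0, 0, 0, 0], [-0.168, -0.109, 0.4, 0, 0, 0, 0], [-0.168, -0.109, 0.7, 0, 0, 0, 0], [-0.168, -0.109, 0.9, 0, 0, 0, 0], [0, 0, 1, 0, 0, 0, 0], [0, 0, 1, 0, 0, 0, 0], [0, 0, 1, 0, 0, 0, 0], [0, 0, 1, 0, 0, 0, 0], [0, 0, 1, 0, 0, 0, 0]]]}}

```text
time_s: 8.45
tcp_pos: [0.4585, 0.0912, 0.2389]
orientation: [-1.381, 1.57, 0.766]
contact_force: [0.4, -0.1, -1.0]
grip_width: 0.0005
```

Run:
```python
from h import *
for n in ["top","side"]:
    t=cams.read_camera(n)["color"][:,:,::-1]
    o=(210,170) if n=="top" else (230,175)
    cv2.imwrite(f"pics/{n}4.png",cv2.resize(t[o[1]:o[1]+150,o[0]:o[0]+130],None,fx=4,fy=4,interpolation=cv2.INTER_CUBIC))
s=arm.state();F=(.5243,.1346,.576);print(s["tcp_pos"],unfx(F,s["tcp_pos"]),s["contact_force"])
```

```text
[0.46105795 0.09183283 0.24189658] [[-0.07633197 -0.00142032  0.24189658]] [ 0.29718664  0.61444512 -0.45943766]
```

View pics/top4.png

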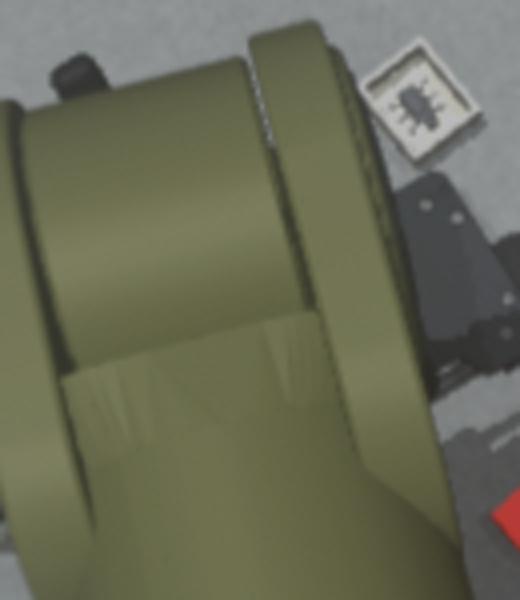

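View pics/side4.png

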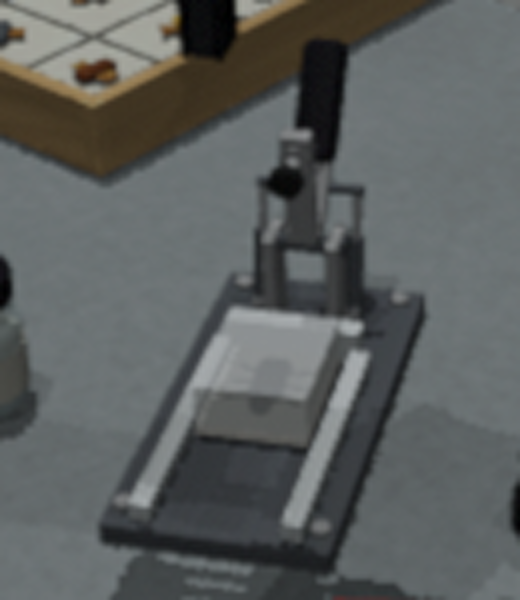

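Side view: the block's front top edge is against the stop bar (crop about (285,315)), the lever is still open, and force rose as it met the stop. Now going over the lever to its +x side.

Request:
{"op": "drive_tool", "data": {"plan": [[[0.684, 0.453, 0.1, 0, 0, 0, 0], [0.684, 0.453, 0, 0, 0, 0, 0], [0.684, 0.453, 0, 0, 0, 0, 0], [0.684, 0.453, 0, 0, 0, 0, 0], [0.684, 0.453, 0, 0, 0, 0, 0], [0.684, 0.453, 0, 0, 0, 0, 0], [0.684, 0.453, 0, 0, 0, 0, 0], [0.684, 0.453, 0, 0, 0, 0, 0], [0.684, 0.453, 0, 0, 0, 0, 0], [0.684, 0.453, 0, 0, 0, 0, 0], [0, 0, 0, 0, 0, 0, 0], [0, 0, 0, 0, 0, 0, 0]]]}}

```text
time_s: 9.75
tcp_pos: [0.6635, 0.2269, 0.239]
orientation: [1.608, 1.568, -2.529]
contact_force: [0.4, -0.2, 0.3]
grip_width: 0.0005
```

Run:
```python
from h import *
s=arm.state()
c=cams.read_camera("wrist"); cv2.imwrite("pics/w5.png",c["color"][:,:,::-1]); c["st"]=s
F=(.5243,.1346,.576);print(s["tcp_pos"],unfx(F,s["tcp_pos"]),s["contact_force"])
B=np.array([[x,y,40] for x in(35,-35) for y in (28,-28)]+[[35,35,32],[35,-35,32],[35,31,22],[35,-31,22]])/1e3
print(proj(c,fx(F,B)).round(1))
t=cams.read_camera("side")["color"][:,:,::-1]
cv2.imwrite("pics/side5.png",cv2.resize(t[150:300,230:360],None,fx=4,fy=4))
```

```text
[0.66348721 0.22686519 0.23902425] [[0.16698351 0.00156641 0.23902425]] [ 0.37676104 -0.23126908  0.29508136]
[[348.8  86.9]
 [290.4  86.9]
 [350.1   5.3]
 [288.9   5.3]
 [355.4  88.4]
 [284.   88.4]
 [350.5  90.2]
 [289.   90.1]]
```

View pics/w5.png

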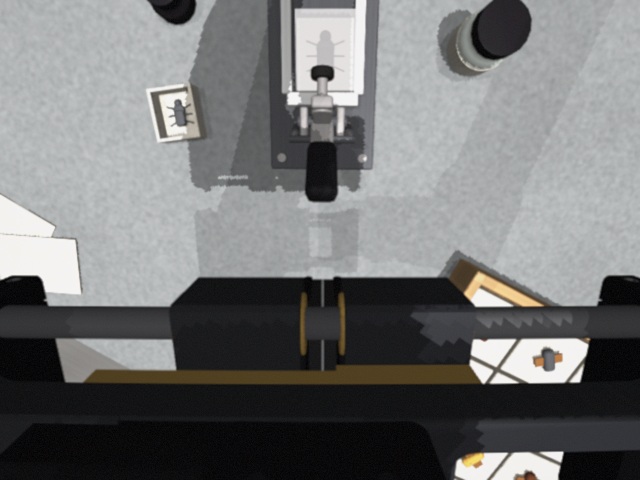

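View pics/side5.png

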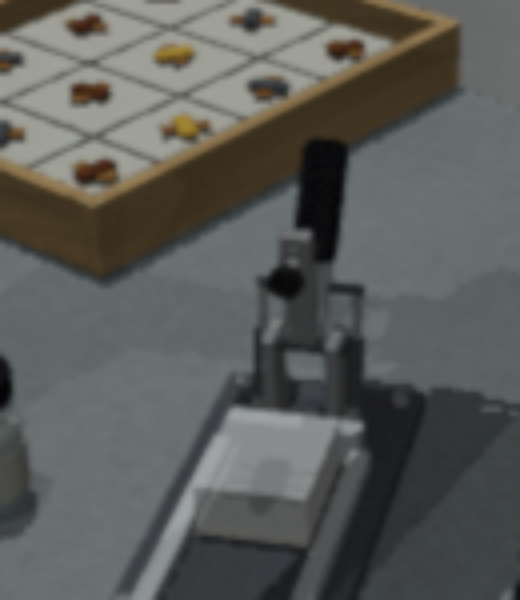

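Wrist view: lever tip at (322,190) is in line with the fingers (column 323), and the block's front edge meets the stop at row 92. Lowering, then pushing.

Request:
{"op": "drive_tool", "data": {"plan": [[[0, 0, -0.7, 0, 0, 0, 0], [0, 0, -0.8, 0, 0, 0, 0], [0, 0, -0.8, 0, 0, 0, 0], [0, 0, -0.7, 0, 0, 0, 0], [0, 0, -0.4, 0, 0, 0, 0], [0, 0, 0, 0, 0, 0, 0]]]}}

```text
time_s: 10.45
tcp_pos: [0.6624, 0.2265, 0.137]
orientation: [1.285, 1.568, -2.852]
contact_force: [-0.6, -0.6, -0.6]
grip_width: 0.0006
```

Request:
{"op": "drive_tool", "data": {"plan": [[[-0.168, -0.109, 0, 0, 0, 0, 0], [-0.168, -0.109, 0, 0, 0, 0, 0], [-0.168, -0.109, 0, 0, 0, 0, 0], [-0.168, -0.109, 0, 0, 0, 0, 0], [-0.168, -0.109, 0, 0, 0, 0, 0], [-0.168, -0.109, 0, 0, 0, 0, 0], [-0.168, -0.109, 0, 0, 0, 0, 0]]]}}

```text
time_s: 11.15
tcp_pos: [0.6368, 0.2094, 0.1458]
orientation: [-1.692, 1.546, 0.456]
contact_force: [13.7, 8.9, 15.9]
grip_width: 0.0005
```

Request:
{"op": "drive_tool", "data": {"plan": [[[-0.168, -0.109, 0, 0, 0, 0, 0], [-0.168, -0.109, 0, 0, 0, 0, 0], [-0.168, -0.109, 0, 0, 0, 0, 0], [-0.168, -0.109, 0, 0, 0, 0, 0], [-0.168, -0.109, 0, 0, 0, 0, 0]]]}}

```text
time_s: 11.65
tcp_pos: [0.6039, 0.1883, 0.1399]
orientation: [-1.62, 1.568, 0.527]
contact_force: [1.6, 1.4, 1.9]
grip_width: 0.0006
```

Request:
{"op": "drive_tool", "data": {"plan": [[[-0.168, -0.109, 0, 0, 0, 0, 0], [-0.168, -0.109, 0, 0, 0, 0, 0], [-0.168, -0.109, 0, 0, 0, 0, 0], [0, 0, 0, 0, 0, 0, 0]]]}}

```text
time_s: 12.05
tcp_pos: [0.5869, 0.177, 0.1378]
orientation: [1.38, 1.568, -2.757]
contact_force: [1.1, 0.0, -0.3]
grip_width: 0.0006
```

Run:
```python
from h import *
s=arm.state()
c=cams.read_camera("wrist"); cv2.imwrite("pics/w6.png",c["color"][:,:,::-1])
F=(.5243,.1346,.576);print(s["tcp_pos"],unfx(F,s["tcp_pos"]),s["contact_force"])
t=cams.read_camera("side")["color"][:,:,::-1]
cv2.imwrite("pics/side6.png",cv2.resize(t[150:300,230:360],None,fx=4,fy=4))
```

```text
[0.58687612 0.17696352 0.13779196] [[0.07555364 0.00144451 0.13779196]] [ 1.11259818  0.03775113 -0.29696269]
```

View pics/side6.png

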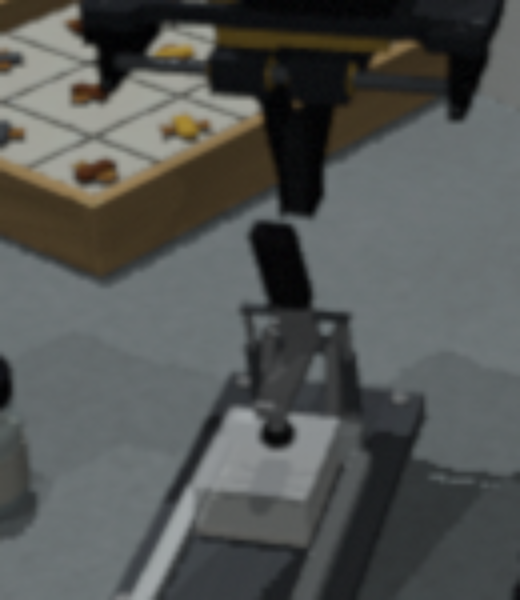

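View pics/w6.png

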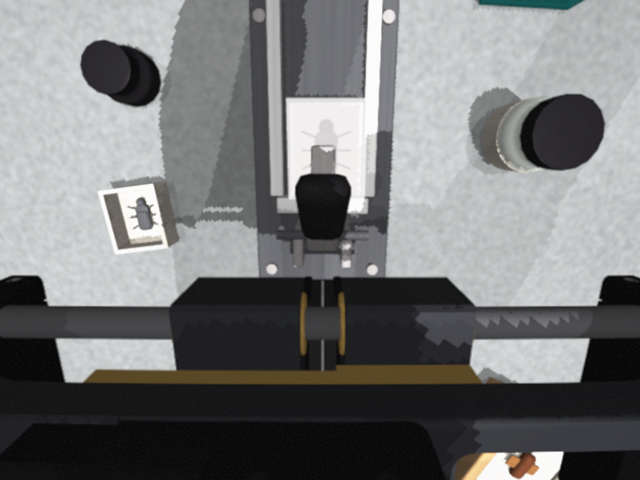

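The lever has snapped over and the foot (crop (278,432)) is on the block. Backing off to look.

Request:
{"op": "drive_tool", "data": {"plan": [[[0.4, 0.26, 0, 0, 0, 0, 0], [0.6, 0.39, 0.3, 0, 0, 0, 0], [0.6, 0.39, 0.8, 0, 0, 0, 0], [0.6, 0.39, 0.8, 0, 0, 0, 0], [0.6, 0.39, 0.8, 0, 0, 0, 0], [0, 0, 0, 0, 0, 0, 0], [0, 0, 0, 0, 0, 0, 0], [0, 0, 0, 0, 0, 0, 0]]]}}

```text
time_s: 12.95
tcp_pos: [0.6713, 0.232, 0.218]
orientation: [1.417, 1.568, -2.72]
contact_force: [0.1, -0.1, -0.3]
grip_width: 0.0005
```

Run:
```python
from h import *
s=arm.state();F=(.5243,.1346,.576);print(s["tcp_pos"],unfx(F,s["tcp_pos"]),s["contact_force"])
c=cams.read_camera("side");t=c["color"][:,:,::-1].copy();o=np.array([230,150])
im=cv2.resize(t[150:300,230:360],None,fx=4,fy=4)
L=lambda q:[.065+.105*np.sin(.6-q),0,.064+.105*np.cos(.6-q)]
for q,col in((1.1,(0,0,255)),(.95,(0,255,255))):
    p=(proj(c,fx(F,[L(q)]))[0]-o+.5)*4; cv2.circle(im,tuple(int(v) for v in p),4,col,1)
B=np.array([[x,y,40] for x in(35,-35) for y in (28,-28)])/1e3
for p in (proj(c,fx(F,B))-o+.5)*4: cv2.circle(im,tuple(int(v) for v in p),4,(0,255,0),1)
cv2.imwrite("pics/side7.png",im)
c=cams.read_camera("top");cv2.imwrite("pics/top7.png",c["color"][:,:,::-1])
```

```text
[0.67132186 0.23199371 0.21798986] [[0.1763474  0.0016001  0.21798986]] [ 0.13474517 -0.07582851 -0.32026895]
```

View pics/side7.png

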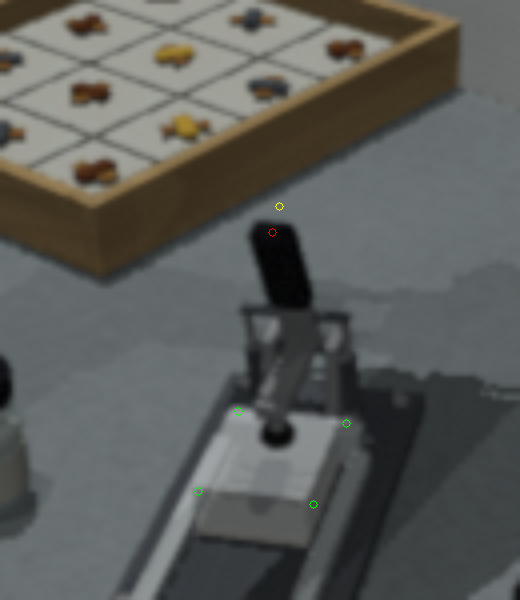

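View pics/top7.png

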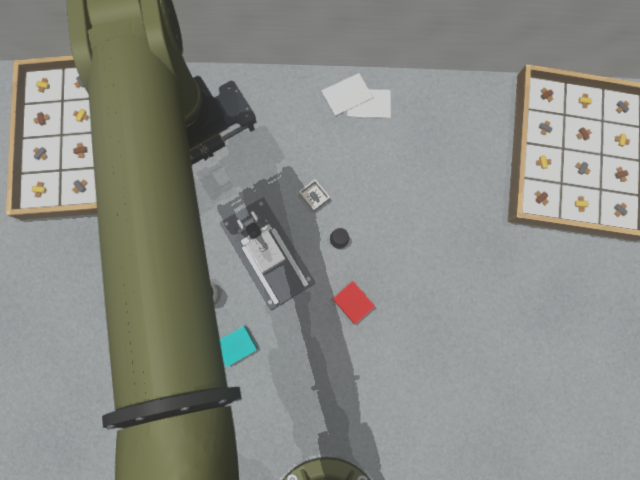

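The lever tip matches the projected locked position (1.10 rad). The block's corners match home, the bystanders are unmoved and the arm is clear.

```bash
python3 -c "
from cell import arm
print(arm.finish_job())"
```

```text
the job is handed in; nothing more can be done
None
```

I pushed the clear block along its channel with closed fingertips until it met the end stop. I then pushed the lever over from its far side until it snapped into lock, and handed the job in at about 13 s. `finish_job` gave no verdict.

- **Block:** the fingers stopped advancing at the stop while the push rose to about 10 N. In the last side picture the block's top corners lie within about 1–3 mm of their projected home positions.
- **Lever:** its tip matches the projected position for 1.10 rad rather than 0.95 rad, so it looks fully locked. The rubber foot rests on the block. I could not measure the foot's force directly.
- **Bystanders:** the loupe and card tray are at the same pixels as at the start. The arm partly hid the jar in the last top view, but it stood upright and nothing came near it.
- **Robot:** it was backed off about 0.1 m from the clamp, with contact force near zero.
- **Disagreements:** the wrist camera put the fixture about 3.5 mm further sideways than the fixed cameras did. While the lever was being pushed, the tool was forced up about 9 mm, with about 23 N on it. Neither affected the result.

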